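# Turn the condiment row round for the balcony side

## Robot

A 6-joint arm with a two-finger parallel gripper is mounted at the origin on the work surface. World frame = base frame: x ahead of the robot, y to its left, z up, the work surface at z = 0. Lengths are in m, angles in rad, forces in N, time in s.
With the tool pointing down it reaches from about 0.3 to 0.775 m from the base axis. Payload 14.6 kg.
Tool frame: the origin (TCP) lies midway between the tips of the shut fingers; the grasp point (between the pads) lies 19 mm behind it (ctrl.grip_depth is the z of the grasp point in the tool frame, in m); z points along the fingers, y is the line along which they close (so a half turn about z gives the same grasp; the last joint's range is limited). The gripper opens to 94 mm and grips with 3 to 60 N. Pads are 16 mm wide; open, the fingers measure 119 mm over their backs; the gripper's body (75 mm by 177 mm) begins 78 mm behind the grasp point.
Start: joints at [1.04, 0.3, 1.521, -0, 1.321, -0.067], TCP at [0.246, 0.492, 0.205] pointing down, gripper open.
Joint ranges: [-3.03, 3.03], [-0.79, 2.21], [0.23, 2.52], [-1.04, 4.18], [0, 3.07], [-2.55, 2.55]. Speed limits (rad/s): [2.22, 2.22, 2.57, 3.14, 3.14, 3.14].

## Interface

Orientations are given as [roll, pitch, yaw] about the fixed x, y, z axes, in that order (R = Rz(yaw) Ry(pitch) Rx(roll)).
In Python, from station import ctrl gives the robot as it stands. The module is installed in compiled form; this text tells all that it offers.
- The arm moves only by the tool carry_out, never from a script. Its argument "commands" is a list of rows, each a list of 3 entries, a list of its own where there are three numbers: the closure, from 0 (fully open) to 1 (shut), then the shift along the tool's x, y, z in mm, then the turn, a rotation vector about the tool's x, y, z in rad. In form: [[gripper, [tx, ty, tz], [wx, wy, wz]], ...]. A call has 1 to 10 rows; each row shifts and turns the commanded pose from where the row before left it, along the tool's axes as they then stand; what a row does not reach is not made up. A row lasts 1/8 s, in which the tool goes at most 62.5 mm and 10.7 degrees, less where a joint would pass 70% of its speed; a pose out of reach is approached as far as the arm can. A call with a gripper value outside its range is refused whole. The fingers move at their own pace and stop on an object; "squeeze" is the grip in N (left out, the last holds). Time passes only in rows, so rows that do not move let the fingers close. It gives the time, the measured TCP pose, the force, the opening and the grip force at its end, in the units of the state.
- ctrl.get_obs(): the state, without advancing time (a new reading comes with each control period).
- ctrl.camera(name): name is "scene" or "top" or "wrist"; returns a dict with "img" (420x560x3 uint8, blue, green, red), "camera_matrix" (3x3 intrinsics, pixels), "k1" (the pictures are not rectified: a ray, as slopes to the right and down, at radius r is drawn at 1 + k1 r^2 times it, then the intrinsics apply), "rvec" (rotation vector, rad) and "tvec" (3), from world to camera coordinates, as OpenCV has them. Camera axes: x right, y down, z forward; pixel columns grow to the right and rows downward; lengths in m; the calibration is good to about 2 mm. A picture is of the moment at which its call begins. There is no depth.
- ctrl.hand_in(): hands the job in; it is judged then, once.
Trained networks look in the newest picture that a camera, given by its name, has taken for a name from the list of things; names that differ only in an ending like _2 or _b are one class to them, and where a whole thing is asked for, a point or a joint stands for the part that bears it (a point fixed in the world has none). Each returns a list of dicts, best first, with "score" (0 to 1); they miss things now and then, are a little off and sometimes report something else, mostly with a low value. They report only what shows in the picture. A call takes as long as a camera call.
- ctrl.outline_of(thing, camera): "region" (420x560 bool, what is visible of it).
- ctrl.place_of(thing, camera): "at" ([x, y, z] in m, in world coordinates, good to about 4 mm: a listed point, or the origin of a listed thing).
The state is a dict: "time_s": time; "qpos": joint angles; "joint_vel": joint speeds; "tau": joint torques, N m; "ee_pos": TCP position; "eef_rot": TCP orientation; "force": force on the tool from outside, world axes, zero at the start; "moment": the same for the moment, N m; "grip_width": finger opening in m; "grip_force": force on a finger pad.
Only numpy, scipy, OpenCV 4.12 (cv2) and the standard library are available. Lean on these libraries where they do the work, as an engineer would, in place of code of your own. Each camera call takes 0.05 s, during which the arm holds its last target. There are 200 camera calls.

## Task

We are going to sit on the other side of the trolley, so move the four containers from the coasters on the wooden board into the chrome stand, in the reverse order: seen from the robot, the one now at the left end of the board goes into the right-end bay of the stand, the next one into the next bay, and so on. Stand each one upright in the middle of its bay, flat on the stand's floor, let go of it, and do not tip any of them over.

Things in the scene. Friction and masses are not known exactly. Their poses are not given: they have to be found in the camera images.
- hex_jar: Hexagonal clear glass jar with a round steel lid, loose, about 0.18 kg. Six-sided glass 46 mm across the flats (53 mm across corners) and 70 mm high, then the 41 mm lid, 84 mm high in all. Two of the flats face along its own +x and -x; grip it across those, on the glass, about 52 mm above its underside. Origin at the centre of its underside, z up.
- pepper_mill: Dark wooden pepper mill, round and slim, loose, about 0.16 kg: foot 50 mm in diameter up to 30 mm, tapering to a straight 38 mm shaft between 45 and 104 mm above the underside, small steel button on top, 120 mm high in all. Grip the shaft about 88 mm above the underside. Origin at the centre of its underside, z up.
- tea_tin: Square plain aluminium tea tin, loose, about 0.13 kg: 48 x 48 mm and 78 mm high, with a slightly smaller (44 mm) square lid, 90 mm high in all. Its sides are square to its own x and y axes; grip it across x about 60 mm above its underside. Origin at the centre of its underside, z up.
- sugar_pot: Squat round white ceramic sugar pot with a ball knob on its lid, loose, about 0.2 kg: 56 mm in diameter with straight sides up to 55 mm, 75 mm high in all. Grip it about 42 mm above its underside. Origin at the centre of its underside, z up.
- board: Wooden board, 90 x 346 mm, 12 mm thick, fixed, nearer or farther than the stand: the four containers start on it, on coasters centred at y = -126, -42, +42, +126 mm, x = 0; which is where varies. Origin at the centre of its underside; y runs along its long side, to the left as the robot sees it (yaw within 0.1 rad).
- stand: Empty chrome stand, 84 x 340 mm, fixed: flat floor 12 mm above the table, thin bars around and between four open bays (5 mm above the floor; each bay 73 x 79 mm inside), centred at y = -126, -42, +42, +126 mm, x = 0. Origin at the centre of its underside; y runs along its long side, to the left as the robot sees it (yaw within 0.1 rad).
- coaster_hex: Square cork coaster, 76 x 76 mm, 6 mm thick, fixed on the wooden board: the one on which the hexagonal jar stands at the start (all four coasters look alike). Origin at the centre of its underside, its top 6 mm above; its axes are parallel to the board's.
- coaster_mill: Square cork coaster, 76 x 76 mm, 6 mm thick, fixed on the wooden board: the one on which the pepper mill stands at the start (all four coasters look alike). Origin at the centre of its underside, its top 6 mm above; its axes are parallel to the board's.
- coaster_tin: Square cork coaster, 76 x 76 mm, 6 mm thick, fixed on the wooden board: the one on which the tea tin stands at the start (all four coasters look alike). Origin at the centre of its underside, its top 6 mm above; its axes are parallel to the board's.
- coaster_pot: Square cork coaster, 76 x 76 mm, 6 mm thick, fixed on the wooden board: the one on which the sugar pot stands at the start (all four coasters look alike). Origin at the centre of its underside, its top 6 mm above; its axes are parallel to the board's.

How it is judged:
By the outcome, as a careful person would: the job done as asked, in the order asked, and still so for the second after the job is handed in, with the robot touching nothing.
It also fails if it takes over 102 s, if anything falls off the work surface, if the arm or the gripper's body presses on something with over 40 N, if the wrist force passes 120 N, or if a joint passes its speed limit or range.

## Working session

There is one attempt and no reset: what is moved stays moved. The work goes in short steps, Python scripts to look and compute and a tool call to move; the robot and the scene stay as the last step left them, time stands still between calls to the robot, and variables do not carry over. Pictures are saved under pics/ and viewed, at most 14 in all, crops included, and the job is handed in when it is done.

Besides the shell and the picture viewer there is one more tool, called after "Emit:" by a JSON object that holds its "op" and its "data". carry_out: Moves the arm, as the interface text tells. Its arguments: {"type":"object","properties":{"commands":{"type":"array","items":{"type":"array"}},"squeeze":{"type":"number"}},"required":["commands"]}

```bash
mkdir -p pics
python3 - <<'E'
from station import ctrl
import cv2,numpy as np
for c in ("scene","top"):
    r=ctrl.camera(c); cv2.imwrite(f"pics/{c}0.png",r["img"])
    print(c,r["camera_matrix"].round(1).tolist(),r["k1"],r["rvec"],r["tvec"])
    for t in "hex_jar pepper_mill tea_tin sugar_pot board stand coaster_hex".split():
        print(t,[(np.round(d["at"],4).tolist(),round(d["score"],2)) for d in ctrl.place_of(t,c)][:4])
print(ctrl.get_obs(),ctrl.grip_depth)
E
```

```text
scene [[456.3, 0.0, 277.2], [0.0, 456.3, 205.4], [0.0, 0.0, 1.0]] 0.04165541413410585 [ 1.38585172  2.49103369 -0.62215045] [ 0.32375074 -0.40431145  1.06214004]
hex_jar []
pepper_mill [([0.4795, -0.0273, 0.0186], 0.97), ([0.4834, -0.1096, 0.02], 0.4)]
tea_tin [([0.4841, 0.1421, 0.016], 0.71)]
sugar_pot [([0.4828, -0.1097, 0.0194], 0.81)]
board [([0.4804, 0.0111, 0.0013], 0.9), ([0.4773, 0.0585, 0.0093], 0.7)]
stand [([0.6549, -0.0164, -0.0009], 0.8), ([0.4839, 0.1384, 0.007], 0.54)]
coaster_hex [([0.4775, 0.0559, 0.0105], 0.88)]
top [[455.8, 0.0, 282.9], [0.0, 455.8, 210.2], [0.0, 0.0, 1.0]] -0.12726927441325336 [ 2.16559177 -2.14609451  0.1944583 ] [-0.03360593  0.55557112  0.66534138]
hex_jar [([0.4781, 0.0564, 0.0198], 0.59)]
pepper_mill [([0.4791, -0.034, 0.0197], 0.93), ([0.4781, -0.1055, 0.0185], 0.49)]
tea_tin [([0.4825, 0.1471, 0.0193], 0.93), ([0.4808, 0.0106, -0.0024], 0.36)]
sugar_pot [([0.4783, -0.1065, 0.019], 0.61)]
board [([0.4829, 0.0117, -0.0035], 0.68)]
stand [([0.6581, -0.0143, -0.0004], 0.57), ([0.48, 0.0592, 0.0162], 0.53)]
coaster_hex [([0.4791, 0.0558, 0.0133], 0.57)]
{'time_s': 0.8, 'qpos': array([ 1.04042544e+00,  2.99858833e-01,  1.52101375e+00,  2.79177423e-06,
        1.32071005e+00, -6.65866930e-02]), 'joint_vel': array([ 0.00110756,  0.00020416, -0.0020794 ,  0.0016344 ,  0.00166615,
        0.00022153]), 'tau': array([ 1.66251961e-03, -5.31620300e+01, -3.52910936e+01,  7.09798769e-02,
        2.11672985e-02, -2.67797117e-05]), 'ee_pos': array([0.24602117, 0.49188844, 0.20546235]), 'eef_rot': array([ 3.14158247e+00, -2.03204016e-06,  2.67780777e+00]), 'force': array([-0.26210148,  0.12398822, -0.89315863]), 'moment': array([-0.00522289,  0.02545979, -0.02113289]), 'grip_force': 0.0, 'grip_width': 0.09393639509600576} -0.0188
```

View pics/top0.png

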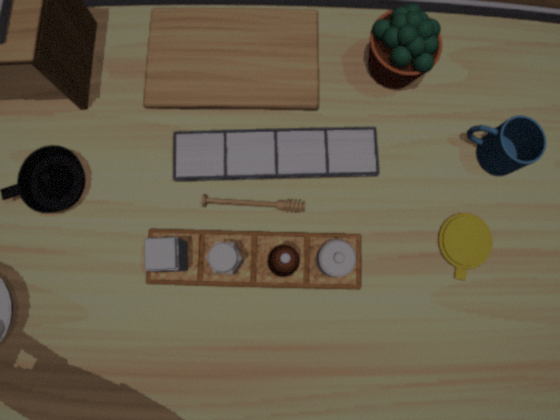

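View pics/scene0.png

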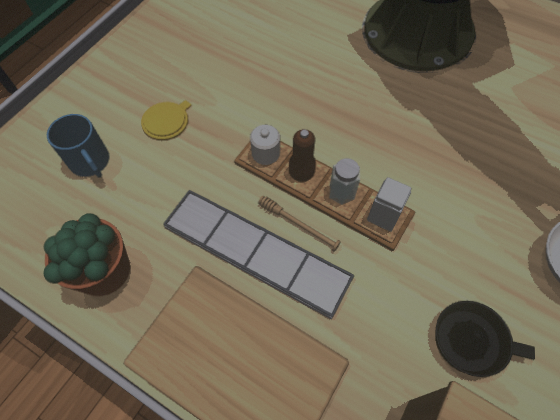

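The top view shows, left to right on the board, the tin (165,254), jar (223,257), mill (284,260) and pot (337,258). The stand runs from (173,132) to (378,178), beyond a honey dipper. The scene view agrees. Next I measure the board, stand and yaws.

```bash
cat > h.py <<'E'
from station import ctrl
import cv2,numpy as np
def toplane(r,px,z):
    K=r["camera_matrix"]; d=np.array([r["k1"],0,0,0,0.])
    n=cv2.undistortPoints(np.float64(px).reshape(-1,1,2),K,d).reshape(-1,2)
    R=cv2.Rodrigues(r["rvec"])[0]; t=np.ravel(r["tvec"])
    c=-R.T@t; v=np.c_[n,np.ones(len(n))]@R
    return (c+v*((z-c[2])/v[:,2])[:,None])[:,:2]
def rect(P):
    c,s,a=cv2.minAreaRect((P*1000).astype(np.float32)); return np.round(c,1),np.round(s,1),round(a,2)
def outl(t,c):
    o=ctrl.outline_of(t,c); 
    m=o[0]["region"].astype(np.uint8)
    return max(cv2.findContours(m,0,2)[0],key=cv2.contourArea).reshape(-1,2),o[0]["score"]
E
python3 - <<'E'
from h import *
for c in ("top","scene"):
    r=ctrl.camera(c)
    for t,z in (("stand",.017),("board",.012),("tea_tin",.108),("hex_jar",.1)):
        try:
            o,s=outl(t,c); print(c,t,round(s,2),*rect(toplane(r,o,z)))
        except Exception as e: print(c,t,e)
    x,y,w,h=(140,225,225,70) if c=="top" else (160,115,260,205)
    k=800/w if c=="top" else 2.9
    cv2.imwrite(f"pics/{c}_crop.png",cv2.convertScaleAbs(cv2.resize(r["img"][y:y+h,x:x+w],None,fx=k,fy=k,interpolation=2),alpha=1.5))
E
```

```text
top stand 0.78 [655.1 -16.8] [ 88.9 340.9] 2.05
top board 0.97 [481.8  17.5] [343.8  91.2] 89.4
top tea_tin 0.74 [482.4 135.7] [50.2 62.1] 1.94
top hex_jar 0.73 [479.1  53.9] [43.4 50.6] 0.69
scene stand 0.78 [659.3 -16.3] [ 89.5 341.8] 2.22
scene board 0.69 [485.3  17.6] [343.5  93.1] 89.39
scene tea_tin 0.61 [507.5 146.7] [92.  46.8] 3.78
scene hex_jar 0.66 [503.4  65.6] [90.4 48.9] 19.32
```

View pics/top_crop.png

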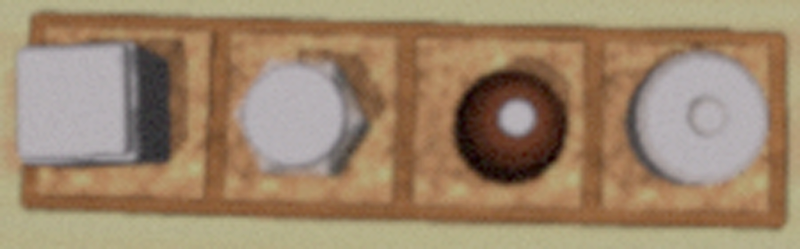

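View pics/scene_crop.png

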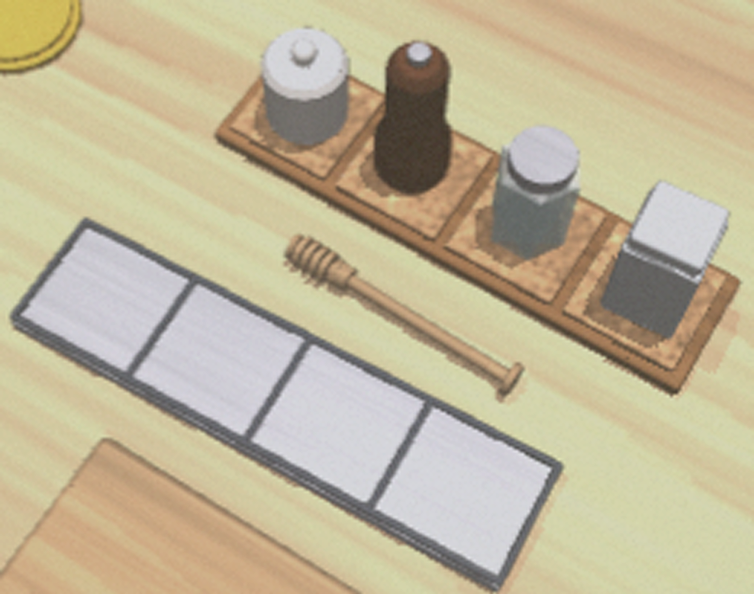

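Run:
```python
import numpy as np
for k in range(8):
    y=2.678-0.1845*min(k,6); c,s=np.cos(y),np.sin(y); v=np.array([236,-347])/8
    print(k,round(c*v[0]+s*v[1]),round(s*v[0]-c*v[1]))
```

```text
0 -46 -26
1 -50 -17
2 -52 -7
3 -52 2
4 -51 12
5 -48 21
6 -43 29
7 -43 29
```

Emit:
{"op": "carry_out", "data": {"commands": [[0,[-46,-26,0],[0,0,0.1845]],[0,[-50,-17,0],[0,0,0.1845]],[0,[-52,-7,0],[0,0,0.1845]],[0,[-52,2,0],[0,0,0.1845]],[0,[-51,12,0],[0,0,0.1845]],[0,[-48,21,0],[0,0,0.1845]],[0,[-43,29,0],[0,0,0]],[0,[-43,29,0],[0,0,0]],[0,[0,0,0],[0,0,0]]], "squeeze": 20}}

```text
time_s: 2.42
ee_pos: [0.4822, 0.143, 0.2053]
eef_rot: [-3.141, 0.0, 1.567]
force: [0.3, 0.8, 0.2]
grip_width: 0.0937
grip_force: 0.0
```

Run:
```python
from h import *
r=ctrl.camera("wrist"); cv2.imwrite("pics/w1.png",r["img"]); o=ctrl.get_obs(); print(o["time_s"],o["ee_pos"],o["eef_rot"])
for t in "tea_tin hex_jar pepper_mill sugar_pot".split(): print(t,[(np.round(d["at"],4).tolist(),round(d["score"],2)) for d in ctrl.place_of(t,"wrist")][:3])
```

```text
2.475 [0.48138014 0.14444624 0.20529068] [-3.14124195e+00 -2.75359951e-05  1.56830758e+00]
tea_tin [([0.481, 0.143, 0.0137], 0.82)]
hex_jar [([0.4791, 0.0594, 0.018], 0.62)]
pepper_mill [([0.4791, -0.0287, 0.019], 0.72)]
sugar_pot []
```

View pics/w1.png

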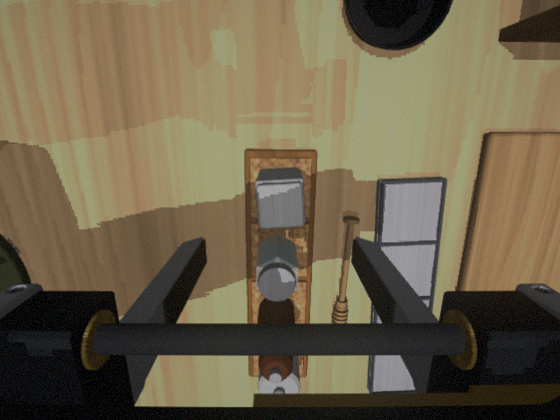

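The wrist view shows the tin lid at (280,203), the jar at (277,280), and the stand at right. The tin is right below the TCP, so I descend and grip.

Emit:
{"op": "carry_out", "data": {"commands": [[0,[0,0,50],[0,0,-0.04]],[0,[0,0,50],[0,0,0]],[0,[-1,0,40],[0,0,0]],[0,[0,0,6],[0,0,0]],[1,[0,0,0],[0,0,0]],[1,[0,0,0],[0,0,0]],[1,[0,0,0],[0,0,0]],[1,[0,0,0],[0,0,0]],[1,[0,0,0],[0,0,0]],[1,[0,0,0],[0,0,0]]], "squeeze": 20}}

```text
time_s: 3.92
ee_pos: [0.4814, 0.1444, 0.0598]
eef_rot: [3.141, -0.0, 1.611]
force: [0.7, -0.6, 2.8]
grip_width: 0.0478
grip_force: 20.0
```

Emit:
{"op": "carry_out", "data": {"commands": [[1,[0,0,-30],[0,0,0]],[1,[0,20,-30],[0,0,0]],[1,[-15,50,0],[0,0,0]],[1,[-35,48,0],[0,0,0]],[1,[-50,30,0],[0,0,0]],[1,[-55,20,0],[0,0,0]],[1,[-55,0,0],[0,0,0]],[1,[-50,0,0],[0,0,0]],[1,[-33,0,0],[0,0,0]],[1,[0,0,0],[0,0,0]]]}}

```text
time_s: 5.18
ee_pos: [0.66, -0.1439, 0.1186]
eef_rot: [-3.14, -0.0, 1.608]
force: [-0.5, 0.9, -1.4]
grip_width: 0.048
grip_force: 20.0
```

Run:
```python
from h import *
o=ctrl.get_obs(); print(o["time_s"],o["ee_pos"],o["eef_rot"],o["grip_width"])
r=ctrl.camera("wrist"); cv2.imwrite("pics/w2.png",r["img"])
for t in ("stand","tea_tin"): print(t,[(np.round(d["at"],4).tolist(),round(d["score"],2)) for d in ctrl.place_of(t,"wrist")][:3])
o,s=outl("stand","wrist"); print(s,*rect(toplane(r,o,.017)))
```

```text
5.175 [ 0.66004888 -0.14388598  0.11860149] [-3.14022994e+00 -2.69322660e-04  1.60780628e+00] 0.04800758526052381
stand [([0.659, -0.0124, -0.0032], 0.88)]
tea_tin [([0.6601, -0.1454, 0.0745], 0.93), ([0.4793, 0.0173, -0.0005], 0.71), ([0.6572, -0.0181, -0.0058], 0.46)]
0.91 [659.3 -68.2] [ 83.7 197.9] 2.03
```

View pics/w2.png

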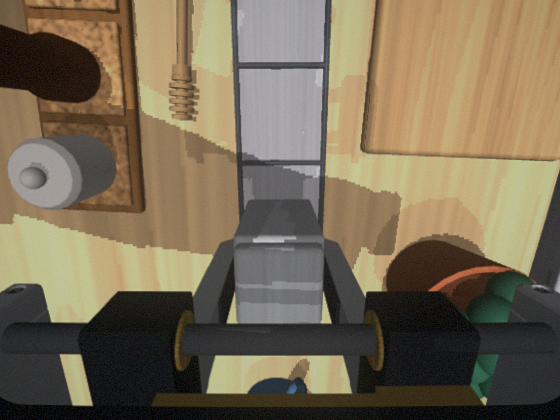

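The tin is held upright at (280,270), above the right-end bay. I use the divider bars at rows 66 and 162 to pin down the stand position.

Run:
```python
from h import *
r=ctrl.camera("wrist")
print((toplane(r,[[282,66],[282,162],[236,66],[327,66],[240,162],[325,162]],.017)*1000).round(1).tolist())
r=ctrl.camera("top")
print((toplane(r,[[225,157],[276,155],[327,154],[173,132],[378,128],[174,180],[378,177]],.017)*1000).round(1).tolist())
```

```text
[[658.9, -15.5], [662.4, -97.7], [619.5, -17.1], [697.4, -13.9], [623.4, -99.3], [702.4, -96.1]]
[[646.9, 66.2], [651.3, -17.4], [654.4, -101.5], [689.0, 154.1], [701.5, -188.5], [607.5, 148.3], [616.9, -185.8]]
```

Emit:
{"op": "carry_out", "data": {"commands": [[1,[2,2,25],[0,0,0]],[1,[0,0,20],[0,0,0]],[1,[0,0,12],[0,0,0]],[1,[0,0,5],[0,0,0]],[1,[0,0,3],[0,0,0]],[1,[0,0,0],[0,0,0]]]}}

```text
time_s: 6.22
ee_pos: [0.6627, -0.1397, 0.0549]
eef_rot: [3.141, 0.0, 1.611]
force: [-0.9, -0.8, -1.8]
grip_width: 0.048
grip_force: 20.0
```

Emit:
{"op": "carry_out", "data": {"commands": [[1,[-1,0,1],[0,0,0]],[1,[0,0,0],[0,0,0]]]}}

```text
time_s: 6.48
ee_pos: [0.6628, -0.1408, 0.0539]
eef_rot: [3.141, 0.0, 1.611]
force: [0.7, 0.1, -1.1]
grip_width: 0.0479
grip_force: 20.0
```

Emit:
{"op": "carry_out", "data": {"commands": [[1,[-1,0,1],[0,0,0]],[1,[0,0,0],[0,0,0]]]}}

```text
time_s: 6.72
ee_pos: [0.6631, -0.1412, 0.0538]
eef_rot: [3.14, -0.0, 1.611]
force: [-0.8, 4.1, 7.9]
grip_width: 0.0479
grip_force: 20.0
```

Emit:
{"op": "carry_out", "data": {"commands": [[0,[0,0,0],[0,0,0]],[0,[0,0,0],[0,0,0]],[0,[0,0,0],[0,0,0]],[0,[0,0,-30],[0,0,0]],[0,[20,0,-50],[0,0,0]],[0,[46,0,-36],[0,0,0]],[0,[50,-38,0],[0,0,0]],[0,[50,-38,0],[0,0,0]],[0,[40,-50,0],[0,0,0]],[0,[0,-50,0],[0,0,0]]]}}

```text
time_s: 7.98
ee_pos: [0.4784, 0.0576, 0.1684]
eef_rot: [3.141, -0.0, 1.614]
force: [0.6, -0.2, 0.9]
grip_width: 0.0939
grip_force: 0.0
```

Run:
```python
from h import *
o=ctrl.get_obs(); print(o["time_s"],o["ee_pos"],o["eef_rot"],o["grip_width"])
r=ctrl.camera("wrist"); 
for t in ("hex_jar",): print(t,[(np.round(d["at"],4).tolist(),round(d["score"],2)) for d in ctrl.place_of(t,"wrist")][:3])
s=r["img"][150:400,170:400]; cv2.imwrite("pics/w3.png",cv2.convertScaleAbs(cv2.resize(s,None,fx=2.4,fy=2.4),alpha=1.6))
```

```text
7.975 [0.47841724 0.05764231 0.1683873 ] [ 3.14131656e+00 -1.42217263e-04  1.61358733e+00] 0.09389964864777807
hex_jar [([0.4799, 0.0593, 0.0184], 0.67)]
```

View pics/w3.png

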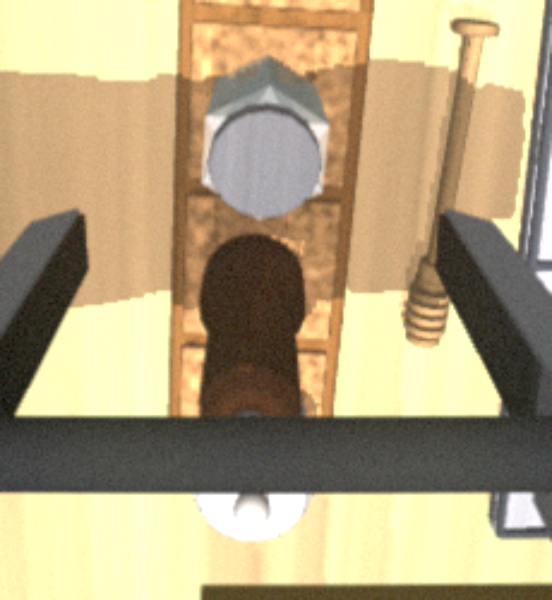

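The jar's flats face left and right, about 0.04 rad off the tool, so I turn slightly and grip.

Emit:
{"op": "carry_out", "data": {"commands": [[0,[1,1,45],[0,0,0.04]],[0,[0,0,45],[0,0,0]],[0,[0,0,22],[0,0,0]],[0,[0,0,5],[0,0,0]],[1,[0,0,0],[0,0,0]],[1,[0,0,0],[0,0,0]],[1,[0,0,0],[0,0,0]],[1,[0,0,0],[0,0,0]],[1,[0,0,0],[0,0,0]],[1,[0,0,0],[0,0,0]]], "squeeze": 20}}

```text
time_s: 9.32
ee_pos: [0.4811, 0.0568, 0.0516]
eef_rot: [-3.141, 0.0, 1.571]
force: [-2.3, -0.3, 2.8]
grip_width: 0.0462
grip_force: 19.9
```

Emit:
{"op": "carry_out", "data": {"commands": [[1,[0,0,-30],[0,0,0]],[1,[0,20,-30],[0,0,0]],[1,[-10,50,0],[0,0,0]],[1,[-40,50,0],[0,0,0]],[1,[-40,40,0],[0,0,0]],[1,[-26,17,10],[0,0,0]],[1,[0,0,30],[0,0,0]],[1,[0,0,20],[0,0,0]],[1,[0,0,3],[0,0,0]],[1,[0,0,1],[0,0,0]]]}}

```text
time_s: 10.58
ee_pos: [0.6572, -0.0579, 0.0482]
eef_rot: [3.141, 0.0, 1.571]
force: [0.3, -1.5, -1.0]
grip_width: 0.0459
grip_force: 19.9
```

Emit:
{"op": "carry_out", "data": {"commands": [[1,[-2,1,1],[0,0,0]],[1,[0,0,1],[0,0,0]],[1,[0,0,0.5],[0,0,0]]]}}

```text
time_s: 10.95
ee_pos: [0.6581, -0.0603, 0.0456]
eef_rot: [3.141, 0.0, 1.571]
force: [-2.3, -0.3, 4.2]
grip_width: 0.0461
grip_force: 19.9
```

Emit:
{"op": "carry_out", "data": {"commands": [[1,[0,0,0.5],[0,0,0]],[0,[0,0,0],[0,0,0]],[0,[0,0,0],[0,0,0]],[0,[0,0,0],[0,0,0]],[0,[0,0,-40],[0,0,0]],[0,[0,0,-50],[0,0,0]],[0,[10,-40,-40],[0,0,0]],[0,[10,-50,0],[0,0,0]],[0,[10,-50,0],[0,0,0]],[0,[0,-39,0],[0,0,0]]]}}

```text
time_s: 12.2
ee_pos: [0.4772, -0.0296, 0.1746]
eef_rot: [3.141, 0.0, 1.571]
force: [-0.1, 0.2, 0.7]
grip_width: 0.0938
grip_force: 0.0
```

Run:
```python
from h import *
o=ctrl.get_obs(); print(o["time_s"],o["ee_pos"],o["eef_rot"],o["grip_width"])
for c in ("top","wrist"):
    r=ctrl.camera(c); cv2.imwrite(f"pics/{c}4.png",r["img"])
    for t in ("hex_jar","tea_tin","pepper_mill","sugar_pot","stand"): print(c,t,[(np.round(d["at"],4).tolist(),round(d["score"],2)) for d in ctrl.place_of(t,c)][:2])
```

```text
12.2 [ 0.47716094 -0.02964379  0.17455757] [3.14123080e+00 3.00845506e-05 1.57146203e+00] 0.09378343065401347
top hex_jar [([0.654, -0.0648, 0.0136], 0.69)]
top tea_tin []
top pepper_mill []
top sugar_pot []
top stand []
wrist hex_jar [([0.6586, -0.0559, 0.0133], 0.71)]
wrist tea_tin [([0.6614, -0.141, 0.0099], 0.75)]
wrist pepper_mill [([0.4809, -0.0316, 0.0177], 0.81), ([0.4816, 0.0579, 0.0109], 0.61)]
wrist sugar_pot [([0.4787, -0.1094, 0.0173], 0.82)]
wrist stand [([0.6595, -0.0177, -0.0079], 0.75)]
```

View pics/wrist4.png

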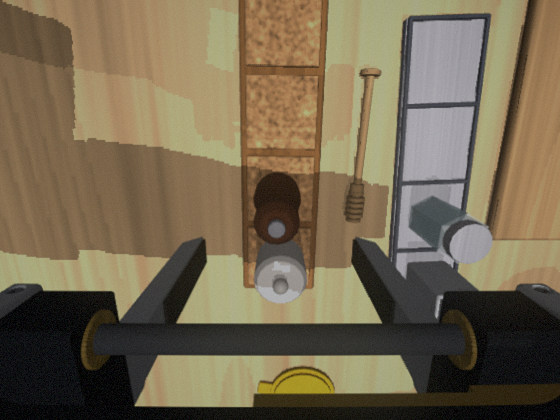

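Tin and jar stand in their bays (jar at (450,225), tin at (435,285)). The mill is at (275,215), so I grip it next.

Emit:
{"op": "carry_out", "data": {"commands": [[0,[-1,2,40],[0,0,0]],[0,[0,0,35],[0,0,0]],[0,[0,0,12],[0,0,0]],[1,[0,0,0],[0,0,0]],[1,[0,0,0],[0,0,0]],[1,[0,0,0],[0,0,0]],[1,[0,0,0],[0,0,0]],[1,[0,0,0],[0,0,0]],[1,[0,0,0],[0,0,0]],[1,[0,0,0],[0,0,0]]], "squeeze": 20}}

```text
time_s: 14.05
ee_pos: [0.4809, -0.0312, 0.0874]
eef_rot: [-3.141, 0.0, 1.571]
force: [0.5, -0.3, 0.3]
grip_width: 0.0381
grip_force: 19.8
```

Emit:
{"op": "carry_out", "data": {"commands": [[1,[0,0,-30],[0,0,0]],[1,[5,20,-20],[0,0,0]],[1,[17,45,0],[0,0,0]],[1,[20,50,0],[0,0,0]],[1,[10,40,0],[0,0,0]],[1,[5,19,10],[0,0,0]],[1,[0,0,25],[0,0,0]],[1,[0,0,15],[0,0,0]],[1,[0,0,3],[0,0,0]],[1,[0,0,1],[0,0,0]]]}}

```text
time_s: 15.3
ee_pos: [0.6551, 0.0257, 0.0841]
eef_rot: [3.141, -0.0, 1.571]
force: [-0.3, -0.8, -1.0]
grip_width: 0.038
grip_force: 19.8
```

Emit:
{"op": "carry_out", "data": {"commands": [[1,[0,0,1],[0,0,0]],[1,[0,0,1],[0,0,0]],[1,[0,0,0.5],[0,0,0]],[1,[0,0,0],[0,0,0]]]}}

```text
time_s: 15.8
ee_pos: [0.6551, 0.0258, 0.0814]
eef_rot: [3.141, 0.0, 1.571]
force: [-2.5, 0.0, 2.9]
grip_width: 0.0382
grip_force: 19.8
```

Emit:
{"op": "carry_out", "data": {"commands": [[1,[0,0,0.5],[0,0,0]],[0,[0,0,0],[0,0,0]],[0,[0,0,0],[0,0,0]],[0,[0,0,0],[0,0,0]],[0,[0,0,-30],[0,0,0]],[0,[0,0,-45],[0,0,0]],[0,[-25,-45,0],[0,0,0]],[0,[-45,-50,0],[0,0,0]],[0,[-45,-50,0],[0,0,0]],[0,[-20,-30,0],[0,0,0]]]}}

```text
time_s: 17.05
ee_pos: [0.4852, -0.1042, 0.1556]
eef_rot: [3.141, 0.0, 1.569]
force: [1.2, -0.3, 0.6]
grip_width: 0.0938
grip_force: 0.0
```

Run:
```python
from h import *
o=ctrl.get_obs(); print(o["time_s"],o["ee_pos"],o["grip_width"])
r=ctrl.camera("wrist")
for t in ("hex_jar","tea_tin","pepper_mill","sugar_pot"): print(t,[(np.round(d["at"],4).tolist(),round(d["score"],2)) for d in ctrl.place_of(t,"wrist")][:2])
```

```text
17.05 [ 0.48518928 -0.10424275  0.15559944] 0.09377217712350293
hex_jar [([0.6566, -0.059, 0.0166], 0.56)]
tea_tin [([0.6611, -0.1405, 0.0079], 0.7)]
pepper_mill [([0.6538, 0.0239, 0.0115], 0.75)]
sugar_pot [([0.4769, -0.1061, 0.0184], 0.74)]
```

Emit:
{"op": "carry_out", "data": {"commands": [[0,[1,0,45],[0,0,0]],[0,[0,0,45],[0,0,0]],[0,[0,0,20],[0,0,0]],[0,[0,0,5],[0,0,0]],[1,[0,0,0],[0,0,0]],[1,[0,0,0],[0,0,0]],[1,[0,0,0],[0,0,0]],[1,[0,0,0],[0,0,0]],[1,[0,0,0],[0,0,0]],[1,[0,0,0],[0,0,0]]], "squeeze": 20}}

```text
time_s: 18.55
ee_pos: [0.4868, -0.1018, 0.0408]
eef_rot: [-3.141, -0.0, 1.571]
force: [-4.4, 1.4, 7.8]
grip_width: 0.0551
grip_force: 19.9
```

The pad opening of 55 mm means I'm off centre along the pads, because a move was cut short. I open and measure again.

Emit:
{"op": "carry_out", "data": {"commands": [[0,[0,0,0],[0,0,0]],[0,[0,0,0],[0,0,0]],[0,[0,0,0],[0,0,0]],[0,[0,0,-50],[0,0,0]],[0,[0,0,-40],[0,0,0]],[0,[0,0,0],[0,0,0]]]}}

```text
time_s: 19.3
ee_pos: [0.4883, -0.1021, 0.1331]
eef_rot: [3.137, 0.001, 1.571]
force: [-0.8, 0.4, -0.3]
grip_width: 0.0937
grip_force: 0.0
```

Run:
```python
from h import *
o=ctrl.get_obs(); print(o["time_s"],o["ee_pos"],o["grip_width"])
r=ctrl.camera("wrist"); cv2.imwrite("pics/w5.png",r["img"])
print([(np.round(d["at"],4).tolist(),round(d["score"],2)) for d in ctrl.place_of("sugar_pot","wrist")][:2])
r=ctrl.camera("scene")
print([(np.round(d["at"],4).tolist(),round(d["score"],2)) for d in ctrl.place_of("sugar_pot","scene")][:2])
```

```text
19.3 [ 0.48833079 -0.10213871  0.13310499] 0.09369552069634744
[([0.4849, -0.1082, 0.0194], 0.6)]
[([0.4846, -0.1094, 0.02], 0.85)]
```

View pics/w5.png

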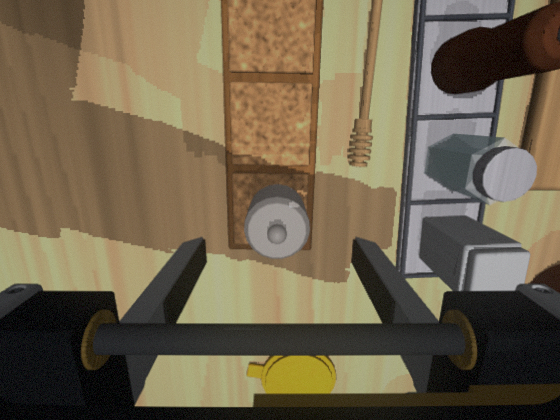

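The pot is upright at (277,220), 7 mm to the right of the TCP. I correct and grip again.

Emit:
{"op": "carry_out", "data": {"commands": [[0,[-7,-2,0],[0,0,0]],[0,[0,0,0],[0,0,0]],[0,[0,0,45],[0,0,0]],[0,[0,0,40],[0,0,0]],[0,[0,0,6],[0,0,0]],[1,[0,0,0],[0,0,0]],[1,[0,0,0],[0,0,0]],[1,[0,0,0],[0,0,0]],[1,[0,0,0],[0,0,0]],[1,[0,0,0],[0,0,0]]], "squeeze": 20}}

```text
time_s: 20.75
ee_pos: [0.4855, -0.1089, 0.0401]
eef_rot: [3.14, 0.0, 1.571]
force: [0.2, 1.4, 5.4]
grip_width: 0.0554
grip_force: 20.0
```

Emit:
{"op": "carry_out", "data": {"commands": [[1,[0,0,-25],[0,0,0]],[1,[20,0,-25],[0,0,0]],[1,[45,0,0],[0,0,0]],[1,[50,0,0],[0,0,0]],[1,[50,17,0],[0,0,0]],[1,[40,40,0],[0,0,0]],[1,[13,50,0],[0,0,0]],[1,[0,40,0],[0,0,0]],[1,[0,20,0],[0,0,0]],[1,[0,0,0],[0,0,0]]]}}

```text
time_s: 22.0
ee_pos: [0.6521, 0.1091, 0.0883]
eef_rot: [-3.14, 0.0, 1.571]
force: [-0.9, 0.3, -1.9]
grip_width: 0.0555
grip_force: 20.0
```

Run:
```python
from h import *
o=ctrl.get_obs(); print(o["time_s"],o["ee_pos"],o["grip_width"])
r=ctrl.camera("scene"); cv2.imwrite("pics/s6.png",cv2.convertScaleAbs(cv2.resize(r["img"][100:360,140:460],None,fx=2.3,fy=2.3),alpha=1.5))
print([(np.round(d["at"],4).tolist(),round(d["score"],2)) for d in ctrl.place_of("sugar_pot","scene")][:2])
```

```text
22.0 [0.65206372 0.10907053 0.08825565] 0.05551364435261025
[]
```

View pics/s6.png

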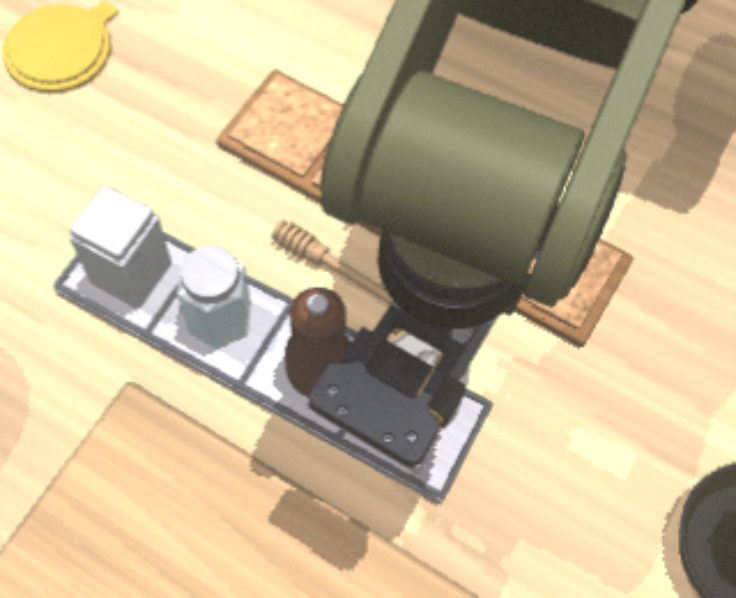

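Tin, jar and mill stand in their bays, and the pot is held above the last one. I lower it.

Emit:
{"op": "carry_out", "data": {"commands": [[1,[0,0,20],[0,0,0]],[1,[0,0,18],[0,0,0]],[1,[0,0,10],[0,0,0]],[1,[0,0,3],[0,0,0]],[1,[0,0,1],[0,0,0]],[1,[0,0,0],[0,0,0]]]}}

```text
time_s: 22.85
ee_pos: [0.6523, 0.1092, 0.038]
eef_rot: [3.141, -0.0, 1.571]
force: [-0.7, -0.4, -2.6]
grip_width: 0.0558
grip_force: 20.0
```

Emit:
{"op": "carry_out", "data": {"commands": [[1,[0,0,1.5],[0,0,0]],[1,[0,0,1],[0,0,0]],[1,[0,0,0.7],[0,0,0]],[1,[0,0,0],[0,0,0]]]}}

```text
time_s: 23.35
ee_pos: [0.652, 0.1092, 0.0342]
eef_rot: [3.142, 0.0, 1.571]
force: [-0.6, 0.3, -1.2]
grip_width: 0.0554
grip_force: 20.0
```

Emit:
{"op": "carry_out", "data": {"commands": [[1,[0,0,0.7],[0,0,0]],[1,[0,0,0],[0,0,0]]]}}

```text
time_s: 23.6
ee_pos: [0.6521, 0.1092, 0.0342]
eef_rot: [3.141, -0.0, 1.571]
force: [-4.0, -0.9, 4.7]
grip_width: 0.0558
grip_force: 20.0
```

Contact. I release and back off up and toward the base, out of the cameras' view.

Emit:
{"op": "carry_out", "data": {"commands": [[0,[0,0,0],[0,0,0]],[0,[0,0,0],[0,0,0]],[0,[0,0,0],[0,0,0]],[0,[0,0,-30],[0,0,0]],[0,[0,0,-50],[0,0,0]],[0,[30,-30,-40],[0,0,0]],[0,[30,-50,0],[0,0,0]],[0,[40,-50,0],[0,0,0]],[0,[50,-50,0],[0,0,0]],[0,[50,-30,0],[0,0,0]]]}}

```text
time_s: 24.85
ee_pos: [0.4474, 0.3035, 0.154]
eef_rot: [3.141, -0.0, 1.57]
force: [1.1, 0.6, -0.0]
grip_width: 0.0942
grip_force: 0.0
```

Emit:
{"op": "carry_out", "data": {"commands": [[0,[50,-30,0],[0,0,0]],[0,[50,0,0],[0,0,0]],[0,[0,0,0],[0,0,0]],[0,[0,0,0],[0,0,0]]]}}

```text
time_s: 25.35
ee_pos: [0.419, 0.4019, 0.1533]
eef_rot: [-3.141, 0.001, 1.571]
force: [0.1, -0.0, -0.9]
grip_width: 0.0939
grip_force: 0.0
```

Run:
```python
from h import *
o=ctrl.get_obs(); print(o["time_s"],o["ee_pos"],o["grip_width"])
for c in ("top","scene"):
    r=ctrl.camera(c); cv2.imwrite(f"pics/{c}7.png",r["img"])
    for t in ("tea_tin","hex_jar","pepper_mill","sugar_pot","stand"): print(c,t,[(np.round(d["at"],4).tolist(),round(d["score"],2)) for d in ctrl.place_of(t,c)][:1])
cv2.imwrite("pics/s7.png",cv2.convertScaleAbs(cv2.resize(r["img"][100:360,140:460],None,fx=2.3,fy=2.3),alpha=1.5))
```

```text
25.35 [0.41901835 0.40191884 0.15326448] 0.09388248723714532
top tea_tin [([0.6618, -0.1376, 0.0124], 0.95)]
top hex_jar [([0.6573, -0.0598, 0.0125], 0.58)]
top pepper_mill [([0.6539, 0.0243, 0.0116], 0.81)]
top sugar_pot [([0.6504, 0.1112, 0.0117], 0.57)]
top stand [([0.6596, -0.0186, -0.0016], 0.71)]
scene tea_tin [([0.6639, -0.1388, 0.0127], 0.72)]
scene hex_jar [([0.658, -0.0602, 0.0122], 0.91)]
scene pepper_mill [([0.6514, 0.0301, 0.0104], 0.57)]
scene sugar_pot [([0.6532, 0.1108, 0.0119], 0.66)]
scene stand [([0.656, -0.0206, 0.001], 0.67)]
```

View pics/s7.png

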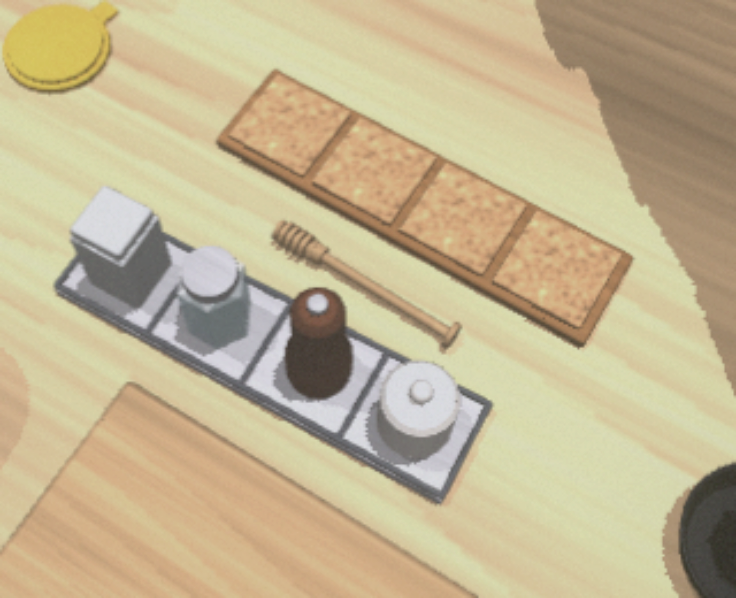

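View pics/top7.png

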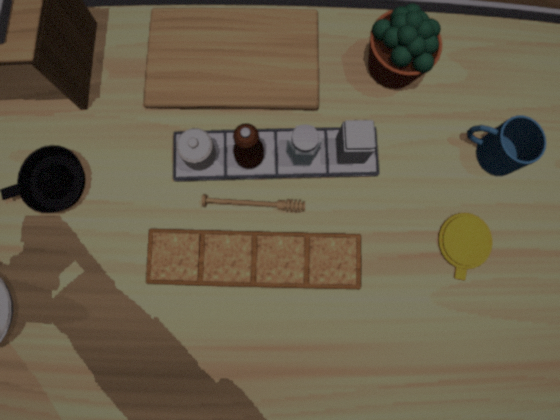

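All four stand upright, each in the middle of its bay and in the reverse order: pot, mill, jar, tin from the left, at about (195,148), (248,145), (304,145) and (357,142).

```bash
python3 -c "
from station import ctrl
print(ctrl.hand_in())"
```

```text
the job is handed in; nothing more can be done
None
```

The job is handed in: all four containers stand upright in the stand in reverse order (pot, mill, jar, tin from the left), each near the middle of its bay and released, and the arm finished at about 25 s of the 102 s allowed.

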